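# Load the heading bolster and hold its knock-out slide at the mark

### The job

Set up the nail-heading bolster: stand the bronze hardie block and the round steel die upright, side by side, in its open die box, in either order and both right down on the box floor. Then take the upright wooden handle of the spring-return knock-out slide, draw it out until the pointer on the slide lines up with the fixed index mark beside it, and finish while still holding it there with the gripper. Leave everything else on the bench where it lies.

Things in the scene. Friction and masses are not known exactly. Their poses are not given: they have to be found in the camera images.
- bolster: Fixed dark steel fixture (all sizes in mm). Origin: underside, at the die box's centre; z up; -x is the way the slide draws out (roughly to the robot). Plate 110 wide (y), 10 thick, x -196 to +44. Die box: open top, inside 46 (x) by 90 (y), walls 7 thick, floor at z 10, wall tops at z 30; the dies stand at x 0, y +22.5 and -22.5. The slide runs in front of the box on y = 0 between rails with tops at z 22.
- hardie: Bronze hardie: square block 40 x 40, upright sides up to 58 high, above that a blunt wedge whose ridge runs along its own y axis, 78 high overall; about 0.5 to 0.75 kg. Starts standing loose on the bench. Origin: centre of the underside, z up, x and y square to the sides.
- die: Bright steel round die: upright cylinder 40 in diameter, 64 high, with a shallow dished top; about 0.5 to 0.75 kg. Starts standing loose on the bench. Origin: centre of the underside, z up.
- slide (a joint): How far the slide is drawn out, m: 0 home (against its stop), 0.075 at most, drawn towards the bolster's -x. A spring pulls it home with about 5 N at 0, rising by 1.1 N per 10 mm (about 11 N at 0.055), so it goes back when let go.
- grip (a point): Grip point on the slide's handle, moving with it. Handle: upright light-wood plate 16 thick along the bolster's x, 44 wide along y, from 21 to 85 above the bench. The point is in its middle, 66 above the bench, and when home 100 in front (-x) of the die box's centre. Axes as the bolster's. Nothing fixed within 60 of the handle is over 38 above the bench.
- pointer (a point): Outer top end of the slide's pointer, a steel fin 4 thick that sticks out from the foot of the handle to its +y side, ending 34 from the middle line, top 34 above the bench, in the handle's middle plane. Axes parallel to the bolster's.
- mark: Index mark, fixed on the plate at the slide's +y side, 42 from the middle line: dark foot 18 x 14 x 10 with a brass fin 4 thick (x), 12 wide (y), 26 high. Origin: underneath, in the fin's middle plane, 10 above the bench; axes as the bolster's. The pointer lines up when level with it along the bolster's x axis: slide 30 to 55 out, differing from start to start.
- nail0: Bright iron nail blank, square bar 8 thick and 110 long along its x, lying flat. Origin: underside near its middle. Loose; a bystander, to be left alone.
- nail1: Bright iron nail blank, square bar 8 thick and 110 long along its x, lying flat. Origin: underside near its middle. Loose; a bystander, to be left alone.
- nail2: Bright iron nail blank, square bar 8 thick and 110 long along its x, lying flat. Origin: underside near its middle. Loose; a bystander, to be left alone.
- nail3: Bright iron nail blank, square bar 8 thick and 110 long along its x, lying flat. Origin: underside near its middle. Loose; a bystander, to be left alone.
- washer: Rusty square washer plate 90 x 90 x 6 with a square hole, lying flat. Origin: centre underneath. Loose; a bystander, to be left alone.
- punch: Stubby ash-handled punch lying along its x, 130 long, 26 thick. Origin: underside, 25 from the middle of the handle. Loose; a bystander, to be left alone.
- cone: Dark steel cone mandrel standing upright, 48 in diameter at the foot, 84 high. Origin: centre underneath. Loose; a bystander, to be left alone.
- hammer: Hand hammer lying on its side. Origin: underside. Loose; a bystander, to be left alone.
There are look-alikes about, which are no part of the job. Of the things that look like the die, the largest one is meant. Of the things that look like the hardie, the middle-sized one is meant.

How it is judged:
On the way:
1. both the hardie and the round die stand in the die box, right down and let go, with the slide still home (x of hardie in the frame of bolster between -0.01 and 0.01 m and (y of hardie in the frame of bolster between 0.012 and 0.032 m or y of hardie in the frame of bolster between -0.032 and -0.012 m) and z of hardie in the frame of bolster between 0.006 and 0.014 m and angle between each of hardie, die's own z axis and vertical below 0.08 rad and x of die in the frame of bolster between -0.01 and 0.01 m and (y of die in the frame of bolster between 0.012 and 0.032 m or y of die in the frame of bolster between -0.032 and -0.012 m) and z of die in the frame of bolster between 0.006 and 0.014 m and contact force between the fingers and hardie below 0.3 N and contact force between the fingers and die below 0.3 N and value of joint slide below 0.012 m), for 0.2 s.
At the end, for the whole second after the job is handed in: Hardie and round die stand upright side by side in the die box, undersides within 4 mm of its floor, let go; the pointer is within 5 mm of the mark along the draw, at rest, held by the fingers alone (over 3 N) (x of hardie in the frame of bolster between -0.01 and 0.01 m and (y of hardie in the frame of bolster between 0.012 and 0.032 m or y of hardie in the frame of bolster between -0.032 and -0.012 m) and z of hardie in the frame of bolster between 0.006 and 0.014 m and angle between each of hardie, die's own z axis and vertical below 0.08 rad and x of die in the frame of bolster between -0.01 and 0.01 m and (y of die in the frame of bolster between 0.012 and 0.032 m or y of die in the frame of bolster between -0.032 and -0.012 m) and z of die in the frame of bolster between 0.006 and 0.014 m and contact force between each of the fingers, slide and hardie below 0.3 N and contact force between each of the fingers, slide and die below 0.3 N and x of pointer in the frame of mark between -0.005 and 0.005 m and velocity of joint slide between -0.01 and 0.01 m/s and contact force between the fingers and slide above 3 N and contact force between slide and nail0 below 0.3 N and contact force between slide and nail1 below 0.3 N and contact force between slide and nail2 below 0.3 N and contact force between slide and nail3 below 0.3 N and contact force between slide and washer below 0.3 N and contact force between slide and punch below 0.3 N and contact force between slide and cone below 0.3 N and contact force between slide and hammer below 0.3 N); the arm keeps its last pose, push and grip.
It fails at once if a bystander (nail blank, washer plate, punch, cone mandrel or hammer) is moved more than 25 mm (distance of any of nail0, nail1, nail2, nail3, washer, punch, cone, hammer from where it was at the start of the episode above 0.025 m).
It also fails if it takes over 58 s, if anything falls off the work surface, if the arm or the gripper's body presses on something with over 40 N, if the wrist force passes 120 N, or if a joint passes its speed limit or range.

### The arm

A 6-joint arm with a two-finger parallel gripper is mounted at the origin on the work surface. World frame = base frame: x ahead of the robot, y to its left, z up, the work surface at z = 0. Lengths are in m, angles in rad, forces in N, time in s.
With the tool pointing down it reaches from about 0.35 to 0.85 m from the base axis. Payload 8.1 kg.
Tool frame: the origin (TCP) lies midway between the tips of the shut fingers; the grasp point (between the pads) lies 19 mm behind it; z points along the fingers, y is the line along which they close (so a half turn about z gives the same grasp; the last joint's range is limited). The gripper opens to 93 mm and grips with 3 to 60 N. Pads are 15 mm wide; open, the fingers measure 128 mm over their backs; the gripper's body (75 mm by 188 mm) begins 65 mm behind the grasp point.
Start: joints at [1.207, 0.13, 1.488, -0, 1.523, -0.085], TCP at [0.165, 0.577, 0.219] pointing down, gripper open.
Joint ranges: [-2.96, 2.96], [-0.89, 2.26], [0.02, 2.5], [-1.34, 4.48], [0, 2.73], [-2.66, 2.66]. Speed limits (rad/s): [2.39, 2.39, 2.79, 3.14, 3.14, 3.14].

### API

Orientations are given as a rotation vector (axis times angle).
In Python, from plant import read_state, read_camera, get_calibration, close_job gives the robot as it stands.
- The arm moves only by the shell command python3 -m crank 'ROWS' [FORCE]. ROWS is JSON, a list that holds one entry, the list of rows, each a list of 7 numbers: the gripper's target within -1 to 1 (fully open at 1, half-way at 0, shut at -1), then the shift along the tool's x, y, z as a fraction of full scale, then the turn, a rotation vector about the tool's x, y, z as a fraction of full scale. In form: [[[grip, x, y, z, rx, ry, rz], ...]]. A call has exactly 5 rows; each row is the pose to reach, as a shift and turn from the pose commanded when the call began, along the tool's axes at that moment; what a row does not reach only later rows make up. Full scale, the value 1, is 0.5 m for a shift and 90 degrees for a turn. A row lasts 1/8 s, in which the tool goes at most 62.5 mm and 10.7 degrees, less where a joint would pass 70% of its speed; a pose out of reach is approached as far as the arm can. A call with a number of a shift or a turn outside -1 to 1 is refused whole. A call with a gripper value outside its range is refused whole. The fingers move at their own pace and stop on an object; FORCE is the grip in N (left out, the last holds). Time passes only in rows, so rows that repeat a pose let the fingers close, or fill a call up. It gives the time, the measured TCP pose, the force, the opening and the grip force at its end, in the units of the state.
- read_state(): the state, without advancing time (a new reading comes with each control period).
- read_camera(name): name is "side" or "top" or "wrist"; returns the picture (384x512x3 uint8, red, green, blue); there is no depth.
- get_calibration(name): a dict with "fx", "fy", "cx", "cy" (pixels), "dist_coeffs" ([k1, k2, p1, p2, k3] as OpenCV has them; the pictures are not rectified), "eye" and "orientation" of the camera in the world; the wrist camera has in their place "mount" (4x4, takes a point from camera to tool coordinates, whose origin is the TCP and whose axes are the flange's). Camera axes: x right, y down, z forward; pixel columns grow to the right and rows downward; lengths in m; the calibration is good to about 2 mm. A picture is of the moment at which its call begins: read the wrist's pose just before it. get_calibration takes no time and is no camera call.
- close_job(): hands the job in; it is judged then, once.
The state is a dict: "t": time; "q": joint angles; "dq": joint speeds; "joint_torque": joint torques, N m; "tool_pos": TCP position; "orientation": TCP orientation; "force": force on the tool from outside, world axes, zero at the start; "wrist_torque": the same for the moment, N m; "opening": finger opening in m; "gripper_force": force on a finger pad.
Only numpy, scipy, OpenCV 4.12 (cv2) and the standard library are available. Lean on these libraries where they do the work, as an engineer would, in place of code of your own. Each camera call takes 0.05 s, during which the arm holds its last target. There are 200 camera calls.

## Working session

There is one attempt and no reset: what is moved stays moved. The work goes in short steps, Python scripts to look and compute and a shell command to move; the robot and the scene stay as the last step left them, time stands still between calls to the robot, and variables do not carry over. Pictures are saved under pics/ and viewed, at most 10 in all, crops included, and the job is handed in when it is done.

```bash
mkdir -p pics; ls; python3 - <<'E'
from plant import *
import cv2,numpy as np
ims=[]
for n in("top","side"):
    im=read_camera(n); c=get_calibration(n); print(n,c)
    cv2.imwrite(f"pics/{n}_raw.png",im[:,:,::-1]); cv2.imwrite(f"pics/{n}0.png",cv2.resize(im[:,:,::-1],(800,600),interpolation=cv2.INTER_CUBIC))
print(get_calibration("wrist")); print(read_state())
E
```

```text
pics
top {'fx': 393.9776984438368, 'fy': 393.9776984438368, 'cx': 261.68041682483937, 'cy': 195.4051473520948, 'dist_coeffs': array([-0.0518527,  0.       ,  0.       ,  0.       ,  0.       ]), 'eye': array([ 0.30987741, -0.0541812 ,  1.31539388]), 'orientation': array([-2.13111155,  2.13978572, -0.14503681])}
side {'fx': 351.26964123872307, 'fy': 351.26964123872307, 'cx': 252.50941867931314, 'cy': 194.2474429088509, 'dist_coeffs': array([-0.00438529,  0.        ,  0.        ,  0.        ,  0.        ]), 'eye': array([0.46889946, 0.65953783, 0.90434442]), 'orientation': array([-0.12022196,  2.92356791, -1.10109677])}
{'fx': 333.2931233447788, 'fy': 333.2931233447788, 'cx': 256.6723749437727, 'cy': 193.59113021796313, 'dist_coeffs': array([0.02668033, 0.        , 0.        , 0.        , 0.        ]), 'mount': array([[-6.98535317e-04, -9.66791450e-01, -2.55565655e-01,
         7.00787574e-02],
       [ 9.99999755e-01, -6.85857178e-04, -1.38728696e-04,
         7.68146775e-04],
       [-4.11598223e-05, -2.55565690e-01,  9.66791692e-01,
        -1.65799781e-01],
       [ 0.00000000e+00,  0.00000000e+00,  0.00000000e+00,
         1.00000000e+00]])}
{'t': 0.1, 'q': array([ 1.20659917e+00,  1.31076116e-01,  1.48915268e+00,  5.42595382e-06,
        1.52296589e+00, -8.54221810e-02]), 'dq': array([ 0.00178131, -0.00214506, -0.00211495, -0.00014535,  0.00028562,
        0.00202336]), 'joint_torque': array([ 6.95345279e-04, -5.61344862e+01, -4.93093014e+01,  7.69293378e-02,
        2.92680028e-02,  2.16347473e-05]), 'tool_pos': array([0.16492025, 0.57637739, 0.21770773]), 'orientation': array([-4.36432034e-01, -3.11076333e+00,  2.45096975e-03]), 'force': array([0.74049587, 0.06837392, 0.03711427]), 'wrist_torque': array([-0.01366506,  0.03301536,  0.01009559]), 'gripper_force': 0.0, 'opening': 0.09318517734166233}
```

View pics/top0.png

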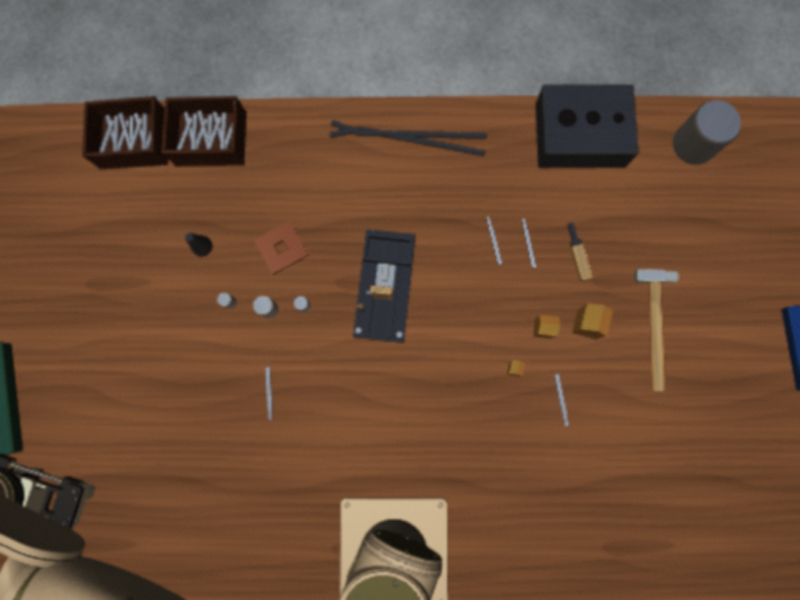

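View pics/side0.png

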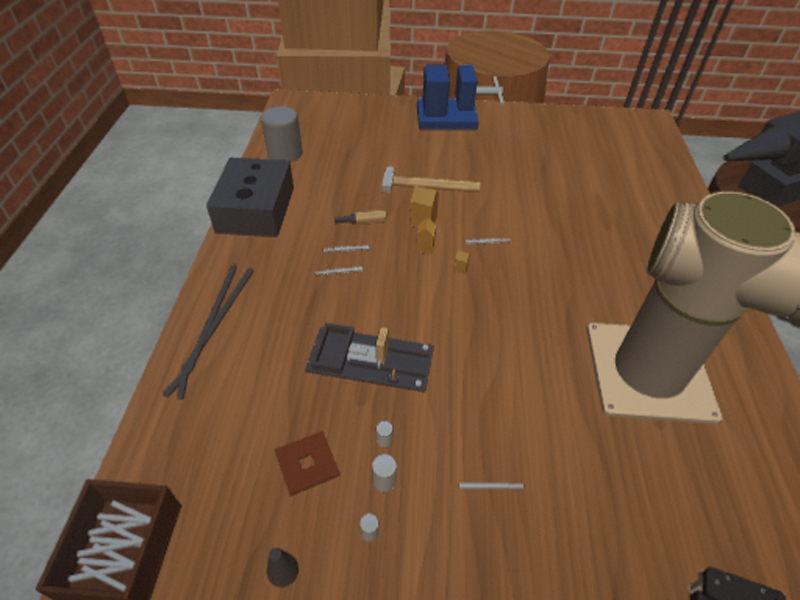

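The top view (800x600) shows the bolster at about (384,287). The round dies are at (225,299), (263,306) and (301,303), and the middle one is largest. The bronze blocks are at (516,368) small, (547,325) middle and (594,320) large. The side view agrees.

```bash
cat > h.py <<'E'
import numpy as np,cv2
from scipy.spatial.transform import Rotation as R
from plant import *
def cam(n,st=None):
    c=get_calibration(n); K=np.array([[c['fx'],0,c['cx']],[0,c['fy'],c['cy']],[0,0,1]]);d=c['dist_coeffs']
    if n=='wrist':
        T=np.eye(4);T[:3,:3]=R.from_rotvec(st['orientation']).as_matrix();T[:3,3]=st['tool_pos'];T=T@c['mount']
        return K,d,T[:3,3],T[:3,:3]
    return K,d,c['eye'],R.from_rotvec(c['orientation']).as_matrix()
def cast(C,uv,z):
    K,d,e,M=C; p=cv2.undistortPoints(np.float64(uv).reshape(-1,1,2),K,d).reshape(-1,2)
    r=np.c_[p,np.ones(len(p))]@M.T; return e+r*((z-e[2])/r[:,2])[:,None]
def proj(C,P):
    K,d,e,M=C; return cv2.projectPoints((np.float64(P).reshape(-1,3)-e)@M,np.zeros(3),np.zeros(3),K,d)[0].reshape(-1,2)
def blobs(m,a=20):
    n,l,s,c=cv2.connectedComponentsWithStats(m.astype('uint8'));return [(s[i],c[i],l==i) for i in range(1,n) if s[i,4]>=a]
E
python3 - <<'E'
from h import *
for n in("top","side"):
    im=cv2.imread(f"pics/{n}_raw.png");C=cam(n);hsv=cv2.cvtColor(im,cv2.COLOR_BGR2HSV);H,S,V=cv2.split(hsv)
    print(n,'bright')
    for s,c,m in blobs((S<60)&(V>110),25):
        print(s,c.round(1),cast(C,c,.05)[0].round(3))
    print('bronze')
    for s,c,m in blobs((H>=14)&(H<=26)&(S>130)&(V>100),20):
        print(s,c.round(1),cast(C,c,.045)[0].round(3))
    if n=='top':
        print('dark',[ (V[180:190,230:262].mean())])
        for s,c,m in blobs((V<70)&(S<130),300):
            ys,xs=np.nonzero(m);P=cast(C,np.c_[xs,ys],.01)[:,:2].astype('float32')
            print(s,c.round(1),cv2.minAreaRect(P))
print(R.from_rotvec(read_state()['orientation']).as_matrix().round(3))
E
```

```text
top bright
[    0     0   512    68 27586] [251.5  32. ] [ 1.082 -0.     0.05 ]
[447  65  26  25 491] [459.5  77.2] [ 0.911 -0.717  0.05 ]
[ 65  73  31  24 318] [80.1 84.4] [0.897 0.596 0.05 ]
[114  72  34  23 365] [131.5  83.2] [0.897 0.414 0.05 ]
[312 139  10  30  87] [316.2 154.8] [ 0.637 -0.215  0.05 ]
[334 140   9  31  91] [337.9 155.7] [ 0.634 -0.286  0.05 ]
[240 169  13  15 166] [246.1 175.9] [0.568 0.016 0.05 ]
[408 172  26   9 189] [419.9 175.9] [ 0.565 -0.554  0.05 ]
[139 187   9   9  59] [142.7 191.1] [0.519 0.357 0.05 ]
[162 189  12  12 113] [167.6 194.8] [0.506 0.273 0.05 ]
[188 189   9   9  61] [191.9 193.3] [0.511 0.194 0.05 ]
[170 235   4  34  96] [171.6 250.8] [0.325 0.255 0.05 ]
[355 239   9  34 103] [358.9 255.2] [ 0.309 -0.343  0.05 ]
[ 14 306   7  18  73] [ 16.8 312.5] [0.126 0.755 0.05 ]
bronze
[365 159  15  21  36] [370.8 171.2] [ 0.582 -0.394  0.045]
[415 182   5  69 110] [416.5 216.5] [ 0.432 -0.536  0.045]
[372 193  21  22 329] [381.8 203.1] [ 0.476 -0.425  0.045]
[423 193   3  58  68] [424.1 221.5] [ 0.415 -0.56   0.045]
[344 201  15  15 181] [351.2 207.9] 
[... 8214 characters left out ...]
2 352  10  14  25] [505.4 357.2] [-0.112  0.36   0.045]
[386 355  10   7  21] [390.9 358.7] [0.157 0.385 0.045]
[421 357  12   8  23] [427.3 361. ] [0.073 0.383 0.045]
[480 356  11  18  63] [484.4 364.4] [-0.057  0.38   0.045]
[455 359  10   6  20] [460.  361.6] [-0.002  0.379  0.045]
[471 359  10  11  42] [474.5 364.3] [-0.034  0.382  0.045]
[402 362  11  18  47] [406.5 368.5] [0.125 0.404 0.045]
[394 366  10  12  34] [398.1 371.2] [0.145 0.411 0.045]
[504 368   8  11  30] [507.2 372.7] [-0.103  0.395  0.045]
[346 372   7  12  27] [350.2 377.6] [0.256 0.433 0.045]
[370 376  12   8  25] [375.2 379.8] [0.2   0.433 0.045]
[[-0.961  0.275 -0.001]
 [ 0.275  0.961 -0.001]
 [ 0.    -0.002 -1.   ]]
```

```bash
cat >> h.py <<'E'
def go(x,y,z,yaw):  # yaw = world angle (deg) of tool y, tool pointing down -> units for crank
    s=read_state();A=R.from_rotvec(s['orientation']);yv=np.array([np.cos(np.radians(yaw)),np.sin(np.radians(yaw)),0]);zv=np.array([0,0,-1.])
    B=R.from_matrix(np.c_[np.cross(yv,zv),yv,zv])
    d=A.inv().apply(np.array([x,y,z])-s['tool_pos'])/.5; r=(A.inv()*B).as_rotvec()/(np.pi/2)
    print('t',round(s['t'],2),'pos',s['tool_pos'].round(4),'rows',d.round(4),r.round(4),'open',round(s['opening'],4))
E
python3 -c "
from h import *
go(.506,.273,.2,-6.4)"
python3 -m crank '[[[1,-0.82,-0.4,0.03,0,0,0.89],[1,-0.82,-0.4,0.03,0,0,0.89],[1,-0.82,-0.4,0.03,0,0,0.89],[1,-0.82,-0.4,0.03,0,0,0.89],[1,-0.82,-0.4,0.03,0,0,0.89]]]' 40
python3 -c "
from h import *
go(.506,.273,.2,-6.4)"
```

```text
t 0.1 pos [0.1649 0.5764 0.2177] rows [-0.8228 -0.3956  0.0359] [-9.000e-04  6.000e-04  8.936e-01] open 0.0932
t: 0.72
tool_pos: [0.3983, 0.3663, 0.208]
orientation: [-1.803, -2.573, 0.001]
force: [0.2, 0.9, -0.9]
opening: 0.0928
gripper_force: 0.0
t 0.72 pos [0.3983 0.3663 0.208 ] rows [-0.2489  0.1388  0.0159] [-2.00e-04  1.00e-04  2.93e-01] open 0.0928
```

```bash
python3 -m crank '[[[1,-0.24,0.13,0.016,0,0,0.29],[1,-0.24,0.13,0.016,0,0,0.29],[1,-0.24,0.13,0.016,0,0,0.29],[1,-0.24,0.13,0.016,0,0,0.29],[1,-0.24,0.13,0.016,0,0,0.29]]]'
python3 - <<'E'
from h import *
go(.506,.273,.2,-6.4)
s=read_state();im=read_camera("wrist");cv2.imwrite("pics/w1.png",im[:,:,::-1])
C=cam("wrist",s);H,S,V=cv2.split(cv2.cvtColor(im,cv2.COLOR_RGB2HSV))
for b,c,m in blobs((S<60)&(V>110),300): print(b,c.round(1),cast(C,c,.064)[0].round(4))
E
```

```text
t: 1.35
tool_pos: [0.4992, 0.2785, 0.2001]
orientation: [-2.328, -2.109, 0.001]
force: [0.3, -0.5, 0.3]
opening: 0.0928
gripper_force: 0.0
t 1.35 pos [0.4992 0.2785 0.2001] rows [-0.0097  0.0146  0.0002] [-0.0004  0.      0.0084] open 0.0928
[257  77  31  32 780] [271.7  92.7] [0.5208 0.3586 0.064 ]
[ 244  161   42   50 1463] [264.4 188.2] [0.5066 0.2745 0.064 ]
[ 54 186  97  24 742] [104.3 197.8] [0.3567 0.28   0.064 ]
[  82  227   82   57 1494] [124.9 258.8] [0.3635 0.2169 0.064 ]
[ 349  227   83   57 1503] [388.2 258.7] [0.6209 0.1914 0.064 ]
[264 229  27  40 708] [277.  251.5] [0.513  0.2096 0.064 ]
[  39  307  287    8 1497] [174.2 310.9] [0.4023 0.1543 0.064 ]
```

View pics/w1.png

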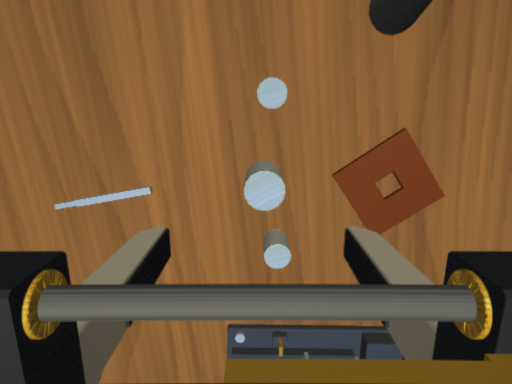

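The wrist view puts the big die's top at about (265,190), between two smaller ones. The washer is to the right, clear of the fingers.

```bash
python3 -c "
from h import *
go(.507,.2727,.03,-6.4)"
```

```text
t 1.4 pos [0.4991 0.2788 0.2003] rows [-0.0106  0.017   0.3406] [-0.0003 -0.      0.0086] open 0.0929
```

```bash
python3 -m crank '[[[1,-0.0106,0.017,0.02,0,0,0.0086],[1,-0.0106,0.017,0.14,0,0,0.0086],[1,-0.0106,0.017,0.25,0,0,0.0086],[1,-0.0106,0.017,0.34,0,0,0.0086],[1,-0.0106,0.017,0.34,0,0,0.0086]]]'
python3 -c "
from h import *
go(.507,.2727,.03,-6.4)"
python3 -m crank '[[[-1,0,0,0,0,0,0],[-1,0,0,0,0,0,0],[-1,0,0,0,0,0,0],[-1,0,0,0,0,0,0],[-1,0,0,0,0,0,0]]]' 40
```

```text
t: 2.02
tool_pos: [0.5037, 0.2703, 0.0255]
orientation: [-2.342, -2.09, 0.014]
force: [0.6, -0.1, 0.5]
opening: 0.0931
gripper_force: 0.0
t 2.02 pos [0.5037 0.2703 0.0255] rows [ 0.0056  0.0059 -0.0091] [-0.0051  0.003  -0.0013] open 0.0931
t: 2.65
tool_pos: [0.508, 0.2719, 0.0307]
orientation: [2.345, 2.091, 0.001]
force: [-0.0, -0.0, 0.7]
opening: 0.0475
gripper_force: 0.0
```

```bash
python3 -m crank '[[[-1,0,0,0,0,0,0],[-1,0,0,0,0,0,0],[-1,0,0,0,0,0,0],[-1,0,0,-0.1,0,0,0],[-1,0,0,-0.2,0,0,0]]]' 40
python3 -c "
from h import *
b=np.array([.630,.011]);y=np.array([np.sin(np.radians(6.4)),np.cos(np.radians(6.4))])
print(b+.0225*y)
go(*(b+.0225*y),.2,-6.4)"
```

```text
t: 3.28
tool_pos: [0.5064, 0.271, 0.1292]
orientation: [-2.344, -2.09, 0.006]
force: [0.7, -0.3, -5.1]
opening: 0.0394
gripper_force: 40.0
[0.63250805 0.03335978]
t 3.27 pos [0.5064 0.271  0.1292] rows [-0.4437  0.3045 -0.1415] [-0.0022  0.0015 -0.0019] open 0.0394
```

```bash
python3 -c "
from h import *
go(.58,-.07,.25,-6.4)"
python3 -m crank '[[[-1,-0.1,0.02,-0.24,0,0,0],[-1,-0.22,0.06,-0.24,0,0,0],[-1,-0.34,0.11,-0.24,0,0,0],[-1,-0.46,0.16,-0.24,0,0,0],[-1,-0.58,0.21,-0.24,0,0,0]]]' 40
python3 -c "
from h import *
go(.58,-.07,.25,-6.4)"
```

```text
t 3.27 pos [0.5064 0.271  0.1292] rows [-0.6613  0.2235 -0.2407] [-0.0022  0.0015 -0.0019] open 0.0394
t: 3.9
tool_pos: [0.566, 0.0161, 0.2479]
orientation: [-2.345, -2.091, 0.001]
force: [0.7, 0.6, -5.4]
opening: 0.0393
gripper_force: 40.0
t 3.9 pos [0.566  0.0161 0.2479] rows [-0.1678  0.0474 -0.0043] [-0.0002  0.0001 -0.0016] open 0.0393
```

```bash
python3 -m crank '[[[-1,-0.1,0.03,0,0,0,0],[-1,-0.16,0.04,0,0,0,0],[-1,-0.16,0.04,0,0,0,0],[-1,-0.16,0.04,0,0,0,0],[-1,-0.16,0.04,0,0,0,0]]]' 40
python3 - <<'E'
from h import *
s=read_state();im=read_camera("wrist");cv2.imwrite("pics/w2_raw.png",im[:,:,::-1]);np.save("w2.npy",[s['tool_pos'],s['orientation']])
print(s['tool_pos']);cv2.imwrite("pics/w2.png",cv2.resize(im[:300,60:460,::-1],(800,600),interpolation=cv2.INTER_CUBIC))
E
```

```text
t: 4.53
tool_pos: [0.5765, -0.0626, 0.2479]
orientation: [-2.343, -2.092, 0.0]
force: [0.6, 0.3, -5.6]
opening: 0.0394
gripper_force: 40.0
[ 0.57654421 -0.0626258   0.24787485]
```

View pics/w2.png

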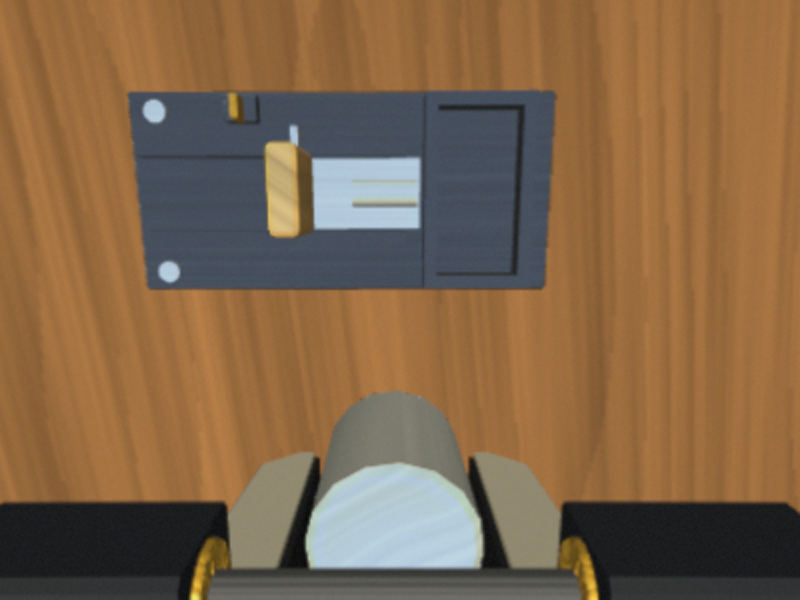

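The picture shows the whole bolster. Plate corners in crop pixels are (129,93), (149,290), (544,288) and (554,92). The mark fin is at about (235,107), the pointer tip at about (294,127), and the box is on the right.

```bash
python3 - <<'E'
from h import *
p,o=np.load("w2.npy");C=cam("wrist",dict(tool_pos=p,orientation=o))
im=cv2.imread("pics/w2_raw.png");H,S,V=cv2.split(cv2.cvtColor(im,cv2.COLOR_BGR2HSV))
m=((H>=90)&(H<=130)&(V<110)).astype('uint8');m[150:]=0
b=max(blobs(m,500),key=lambda b:b[0][4]);cn=cv2.findContours(b[2].astype('uint8'),0,2)[0][0]
ap=cv2.approxPolyDP(cv2.convexHull(cn),4,True).reshape(-1,2);print(ap*[2,2]-[120,0])
px=lambda L:np.array(L)/2.+[60,0]
W=cast(C,px([(129,93),(149,290),(545,289),(554,92)]),.01)[:,:2]
print(W.round(4),np.linalg.norm(W-np.roll(W,-1,0),axis=1))
M=np.array([(-196,55),(-196,-55),(44,-55),(44,55)])/1000.
mw,mm=W.mean(0),M.mean(0);U,_,Vt=np.linalg.svd((M-mm).T@(W-mw));Rm=Vt.T@U.T
th=np.arctan2(Rm[1,0],Rm[0,0]);t=mw-Rm@mm;print('yaw',np.degrees(th),'t',t,'res',(M@Rm.T+t-W).round(4))
f=lambda L,z:((cast(C,px(L),z)[:,:2]-t)@Rm).round(4)
print('mark top',f([(236,95),(236,120)],.036),'pointer',f([(294,126)],.034),'screws',f([(154,111),(169,272)],.012))
print('box inner far-left',f([(440,105),(523,105),(516,274),(437,274)],.03),f([(425,190)],.03))
print('handle top',f([(266,143),(299,143),(297,236),(270,236)],.085))
np.save("bol.npy",[*t,th])
T=Rm@[0,.0225]+t;print('slot+',T,'slot-',Rm@[0,-.0225]+t);go(*T,.1,np.degrees(th))
E
```

```text
[[552  92]
 [540 286]
 [148 284]
 [132  92]]
[[ 0.4461  0.0872]
 [ 0.434  -0.0211]
 [ 0.6706 -0.0474]
 [ 0.6813  0.0611]] [0.10893556 0.23808077 0.10907813 0.2366668 ]
yaw -6.276000400089754 t [0.63354528 0.01164687] res [[-0.0014  0.0006]
 [-0.0013 -0.0005]
 [ 0.0007 -0.0004]
 [ 0.002   0.0004]]
mark top [[-0.1297  0.0497]
 [-0.1305  0.0376]] pointer [[-0.1004  0.0348]] screws [[-0.1811  0.0451]
 [-0.1812 -0.0435]]
box inner far-left [[-0.0226  0.0454]
 [ 0.0216  0.0451]
 [ 0.0219 -0.0438]
 [-0.023  -0.0436]] [[-0.0302  0.0022]]
handle top [[-0.1065  0.0217]
 [-0.0913  0.0216]
 [-0.094  -0.0203]
 [-0.107  -0.0202]]
slot+ [0.63600493 0.03401203] slot- [ 0.63108562 -0.01071828]
t 4.58 pos [ 0.5766 -0.0626  0.2481] rows [0.2053 0.0963 0.2962] [-0.0002 -0.0001 -0.0022] open 0.0394
```

```bash
python3 -m crank '[[[-1,0.1,0.05,0.1,0,0,-0.002],[-1,0.2053,0.0963,0.2,0,0,-0.002],[-1,0.2053,0.0963,0.28,0,0,-0.002],[-1,0.2053,0.0963,0.3,0,0,-0.002],[-1,0.2053,0.0963,0.3,0,0,-0.002]]]' 40
python3 -c "
from h import *
go(.6358,.0343,.043,-6.28)"
```

```text
t: 5.2
tool_pos: [0.6357, 0.0331, 0.098]
orientation: [-2.34, -2.095, 0.002]
force: [0.9, 0.1, -4.8]
opening: 0.0392
gripper_force: 40.0
t 5.2 pos [0.6357 0.0331 0.098 ] rows [2.500e-03 1.000e-04 1.099e-01] [-0.001   0.0003 -0.0005] open 0.0392
```

```bash
python3 -m crank '[[[-1,0.002,0,0.03,0,0,0],[-1,0.002,0,0.06,0,0,0],[-1,0.002,0,0.09,0,0,0],[-1,0.002,0,0.108,0,0,0],[-1,0.002,0,0.108,0,0,0]]]' 40
python3 -m crank '[[[-1,0,0,0,0,0,0],[-1,0,0,0,0,0,0],[-1,0,0,0,0,0,0],[-1,0,0,0,0,0,0],[-1,0,0,0,0,0,0]]]' 40
python3 -c "
from h import *
go(.6358,.0343,.041,-6.28)"
```

```text
t: 5.82
tool_pos: [0.6354, 0.0337, 0.0429]
orientation: [-2.341, -2.093, 0.003]
force: [-0.3, 0.1, -5.7]
opening: 0.0393
gripper_force: 40.0
t: 6.45
tool_pos: [0.6364, 0.0338, 0.0444]
orientation: [2.342, 2.094, 0.0]
force: [0.4, 0.5, -5.2]
opening: 0.0393
gripper_force: 40.0
t 6.45 pos [0.6364 0.0338 0.0444] rows [ 0.0009 -0.0014  0.0068] [ 0.0001 -0.     -0.0011] open 0.0393
```

```bash
python3 -m crank '[[[-1,0,0,0.003,0,0,0],[-1,0,0,0.006,0,0,0],[-1,0,0,0.007,0,0,0],[-1,0,0,0.007,0,0,0],[-1,0,0,0.007,0,0,0]]]' 40
python3 -m crank '[[[0.5,0,0,0,0,0,0],[0.5,0,0,0,0,0,0],[0.5,0,0,0,0,0,0],[0.5,0,0,0,0,0,0],[0.5,0,0,0,0,0,0]]]' 40
```

```text
t: 7.08
tool_pos: [0.6364, 0.0337, 0.0408]
orientation: [2.342, 2.094, -0.0]
force: [-0.1, -0.3, -6.1]
opening: 0.0395
gripper_force: 40.0
t: 7.7
tool_pos: [0.6365, 0.0337, 0.041]
orientation: [2.341, 2.094, 0.0]
force: [0.4, -0.4, -0.4]
opening: 0.0697
gripper_force: 0.0
```

```bash
python3 -c "
from h import *
go(.461,-.325,.22,-6.28)"
python3 -m crank '[[[0.5,0,0,-0.12,0,0,0],[0.5,0,0,-0.24,0,0,0],[0.5,-0.04,-0.02,-0.35,0,0,0],[1,-0.15,-0.07,-0.36,0,0,0],[1,-0.27,-0.11,-0.36,0,0,0]]]' 40
python3 - <<'E'
from h import *
go(.461,-.325,.22,-6.28)
E
```

```text
t 7.7 pos [0.6365 0.0337 0.041 ] rows [-0.752  -0.269  -0.3581] [ 0.0001  0.     -0.0011] open 0.0697
t: 8.32
tool_pos: [0.5671, -0.0945, 0.2227]
orientation: [2.338, 2.095, 0.003]
force: [1.1, 0.3, -0.6]
opening: 0.0848
gripper_force: 0.0
t 8.32 pos [ 0.5671 -0.0945  0.2227] rows [-0.4815 -0.1605  0.0052] [0.0021 0.0004 0.    ] open 0.0848
```

```bash
python3 -m crank '[[[1,-0.12,-0.04,0,0,0,0],[1,-0.24,-0.08,0,0,0,0],[1,-0.36,-0.12,0,0,0,0],[1,-0.46,-0.155,0,0,0,0],[1,-0.46,-0.155,0,0,0,0]]]' 40
python3 - <<'E'
from h import *
s=read_state();im=read_camera("wrist");cv2.imwrite("pics/w3_raw.png",im[:,:,::-1]);np.save("w3.npy",[s['tool_pos'],s['orientation']])
print(s['tool_pos'],s['orientation']);cv2.imwrite("pics/w3.png",cv2.resize(im[:300,60:460,::-1],(800,600),interpolation=cv2.INTER_CUBIC))
E
```

```text
t: 8.95
tool_pos: [0.4625, -0.3169, 0.2208]
orientation: [2.347, 2.088, -0.001]
force: [-0.1, 0.7, -0.0]
opening: 0.0929
gripper_force: 0.0
[ 0.4624751  -0.31687523  0.2208224 ] [ 2.34687783e+00  2.08801938e+00 -1.36245930e-03]
```

View pics/w3.png

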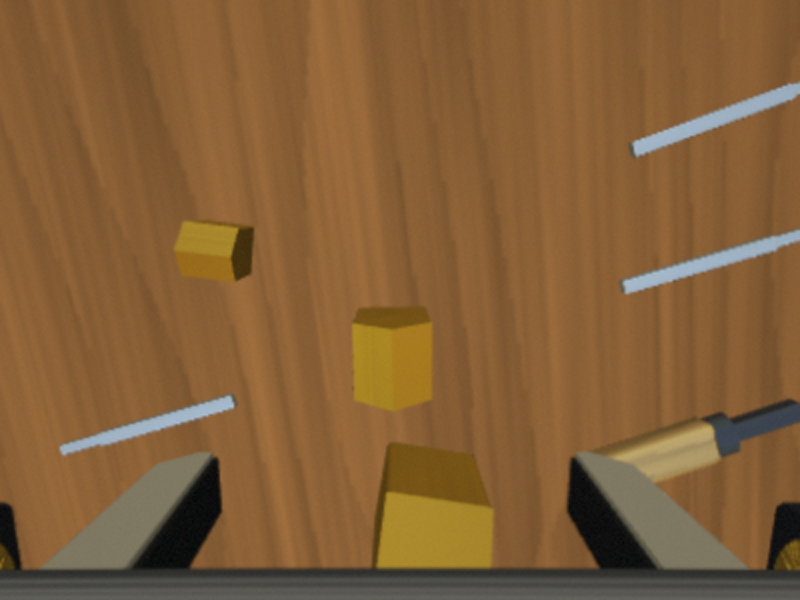

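The middle hardie's ridge runs from (391,328) to (394,409). Its shoulder corners are at about (353,323), (433,322), (433,401) and (354,401), all in crop pixels. It sits nearly square to the tool.

```bash
python3 - <<'E'
from h import *
p,o=np.load("w3.npy");C=cam("wrist",dict(tool_pos=p,orientation=o))
px=lambda L:np.array(L)/2.+[60,0]
r=cast(C,px([(391,328),(394,409)]),.078)[:,:2];q=cast(C,px([(353,323),(432,322),(433,401),(354,401)]),.058)[:,:2]
d=r[0]-r[1];print(r,np.linalg.norm(d),np.degrees(np.arctan2(d[1],d[0]))-90,r.mean(0))
print(q,q.mean(0),[np.linalg.norm(q[i]-q[(i+1)%4]) for i in range(4)])
for a,b in((0,1),(3,2)): e=q[b]-q[a];print(np.degrees(np.arctan2(e[1],e[0])))
for a,b in((3,0),(2,1)): e=q[b]-q[a];print(np.degrees(np.arctan2(e[1],e[0]))-90)
c=(r.mean(0)+q.mean(0))/2;go(*c,.034,-6.5)
print('punch',cast(C,px([(590,452)]),.013))
E
```

```text
[[ 0.46410949 -0.2986794 ]
 [ 0.46088498 -0.33811836]] 0.03957055346679288 -4.674076736520277 [ 0.46249723 -0.31839888]
[[ 0.44516559 -0.29739377]
 [ 0.48421604 -0.30148886]
 [ 0.48055333 -0.34217554]
 [ 0.44032784 -0.33743891]] [ 0.4625657  -0.31962427] [np.float64(0.03926458183365347), np.float64(0.04085120606586746), np.float64(0.040503407962898585), np.float64(0.040336296564621815)]
-5.9865315016377565
-6.7157587869159725
-6.888380493892228
-5.144033841627376
t 9.0 pos [ 0.4636 -0.315   0.2208] rows [-0.0083 -0.0011  0.3736] [-0.     -0.0001 -0.001 ] open 0.0925
punch [[ 0.57106611 -0.39754528  0.013     ]]
```

```bash
python3 -m crank '[[[1,-0.008,-0.001,0.1,0,0,0],[1,-0.008,-0.001,0.2,0,0,0],[1,-0.008,-0.001,0.3,0,0,0],[1,-0.008,-0.001,0.376,0,0,0],[1,-0.008,-0.001,0.376,0,0,0]]]' 40
python3 -m crank '[[[-1,0,0,0,0,0,0],[-1,0,0,0,0,0,0],[-1,0,0,0,0,0,0],[-1,0,0,0,0,0,0],[-1,0,0,0,0,0,0]]]' 40
python3 -m crank '[[[-1,0,0,0,0,0,0],[-1,0,0,0,0,0,0],[-1,0,0,0,0,0,0],[-1,0,0,-0.1,0,0,0],[-1,0,0,-0.2,0,0,0]]]' 40
python3 -c "
from h import *
go(.631,-.0107,.25,-6.28)"
```

```text
t: 9.62
tool_pos: [0.4617, -0.314, 0.0293]
orientation: [-2.334, -2.091, 0.001]
force: [-0.8, 0.3, 0.3]
opening: 0.0926
gripper_force: 0.0
t: 10.25
tool_pos: [0.4636, -0.3177, 0.0331]
orientation: [2.342, 2.094, 0.0]
force: [-0.1, 0.1, 0.5]
opening: 0.0476
gripper_force: 0.0
t: 10.88
tool_pos: [0.4622, -0.3163, 0.1316]
orientation: [-2.339, -2.091, 0.001]
force: [0.5, -0.4, -6.2]
opening: 0.0399
gripper_force: 40.0
t 10.88 pos [ 0.4622 -0.3163  0.1316] rows [ 0.6457  0.2667 -0.236 ] [-0.0023 -0.0017 -0.0013] open 0.0399
```

```bash
python3 -c "
from h import *
go(.6,-.09,.25,-6.28)"
python3 -m crank '[[[-1,0,0,-0.1,0,0,0],[-1,0.1,0.05,-0.2,0,0,0],[-1,0.2,0.1,-0.24,0,0,0],[-1,0.31,0.15,-0.24,0,0,0],[-1,0.42,0.21,-0.24,0,0,0]]]' 40
python3 -m crank '[[[-1,0.03,0.02,0,0,0,0],[-1,0.05,0.03,0,0,0,0],[-1,0.05,0.03,0,0,0,0],[-1,0.05,0.03,0,0,0,0],[-1,0.05,0.03,0,0,0,0]]]' 40
python3 - <<'E'
from h import *
s=read_state();im=read_camera("wrist");cv2.imwrite("pics/w4_raw.png",im[:,:,::-1]);np.save("w4.npy",[s['tool_pos'],s['orientation']])
print(s['tool_pos'],s['orientation']);cv2.imwrite("pics/w4.png",cv2.resize(im[:300,60:460,::-1],(800,600),interpolation=cv2.INTER_CUBIC))
E
```

```text
t 10.88 pos [ 0.4622 -0.3163  0.1316] rows [ 0.4811  0.2227 -0.2363] [-0.0023 -0.0017 -0.0013] open 0.0399
t: 11.5
tool_pos: [0.5883, -0.1237, 0.2522]
orientation: [-2.342, -2.093, 0.0]
force: [1.4, -0.3, -6.8]
opening: 0.0401
gripper_force: 40.0
t: 12.12
tool_pos: [0.605, -0.1035, 0.2529]
orientation: [2.343, 2.092, -0.0]
force: [0.3, 0.0, -7.1]
opening: 0.0398
gripper_force: 40.0
[ 0.60502483 -0.10348353  0.25292429] [ 2.34329969e+00  2.09225657e+00 -2.29914798e-04]
```

View pics/w4.png

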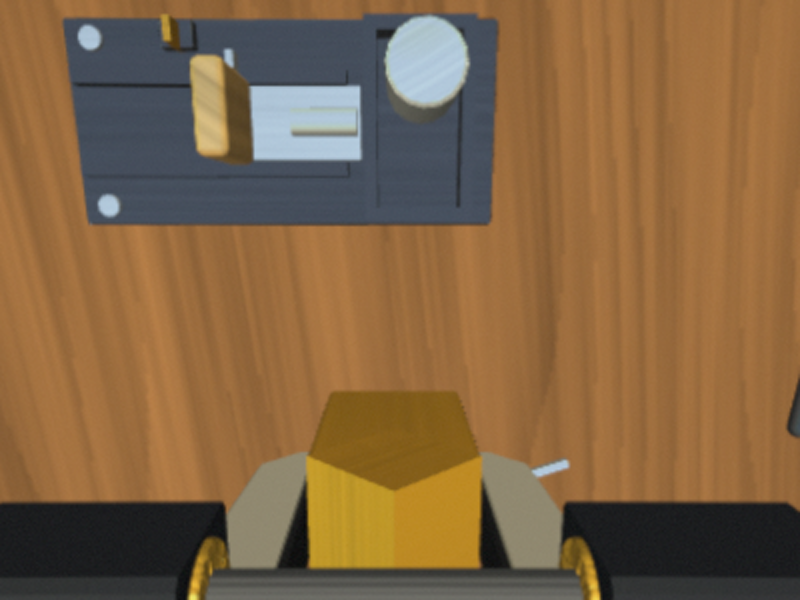

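The die stands upright in the +y slot, top centre at about (427,61). The hardie is held square; its +y face's foot edge is at v≈392 and the shoulders are at (308,457) and (480,457).

```bash
python3 - <<'E'
from h import *
p,o=np.load("w4.npy");C=cam("wrist",dict(tool_pos=p,orientation=o));bx,by,th=np.load("bol.npy");t=np.array([bx,by]);Rm=np.array([[np.cos(th),-np.sin(th)],[np.sin(th),np.cos(th)]])
px=lambda L:np.array(L)/2.+[60,0]
f=lambda L,z:((cast(C,px(L),z)[:,:2]-t)@Rm).round(4)
print('die',f([(427,61),(386,61),(468,61)],.074),'walls',f([(376,207),(460,207)],.03),'plate',f([(90,223),(491,222)],.01))
tb=(p[:2]-t)@Rm
print('hardie rel tool: foot',f([(332,392),(458,392)],p[2]-.033)-tb,'shoulder',f([(308,457),(480,457)],p[2]+.025)-tb,'ridge',f([(394,490)],p[2]+.045)-tb)
go(*(t+Rm@[0,-.0207]),.1,np.degrees(th))
E
```

```text
die [[ 0.0013  0.0214]
 [-0.018   0.0215]
 [ 0.0206  0.0213]] walls [[-0.0246 -0.0443]
 [ 0.0226 -0.0445]] plate [[-0.1943 -0.0531]
 [ 0.0432 -0.0531]]
hardie rel tool: foot [[-0.0182363  0.0172582]
 [ 0.0206637  0.0171582]] shoulder [[-0.0184363  0.0179582]
 [ 0.0201637  0.0177582]] ridge [[0.0008637 0.0186582]]
t 12.18 pos [ 0.6051 -0.1033  0.253 ] rows [0.1936 0.0307 0.3059] [ 0.0001  0.0001 -0.0022] open 0.0398
```

```bash
python3 -m crank '[[[-1,0.1,0.015,0.1,0,0,-0.002],[-1,0.196,0.029,0.2,0,0,-0.002],[-1,0.196,0.029,0.27,0,0,-0.002],[-1,0.196,0.029,0.27,0,0,-0.002],[-1,0.196,0.029,0.27,0,0,-0.002]]]' 40
python3 - <<'E'
from h import *
bx,by,th=np.load("bol.npy");t=np.array([bx,by]);Rm=np.array([[np.cos(th),-np.sin(th)],[np.sin(th),np.cos(th)]])
go(*(t+Rm@[-.001,-.0195]),.0445,np.degrees(th))
E
```

```text
t: 12.8
tool_pos: [0.6317, -0.0074, 0.1197]
orientation: [2.338, 2.096, 0.002]
force: [-0.7, 0.1, -4.6]
opening: 0.0395
gripper_force: 40.0
t 12.8 pos [ 0.6317 -0.0074  0.1197] rows [-0.0006 -0.0028  0.1505] [0.0014 0.0002 0.0004] open 0.0395
```

```bash
python3 -m crank '[[[-1,0,-0.002,0.03,0,0,0],[-1,0,-0.002,0.06,0,0,0],[-1,0,-0.002,0.09,0,0,0],[-1,0,-0.002,0.11,0,0,0],[-1,0,-0.002,0.11,0,0,0]]]' 40
python3 - <<'E'
from h import *
bx,by,th=np.load("bol.npy");t=np.array([bx,by]);Rm=np.array([[np.cos(th),-np.sin(th)],[np.sin(th),np.cos(th)]])
go(*(t+Rm@[-.001,-.0195]),.0445,np.degrees(th))
E
```

```text
t: 13.42
tool_pos: [0.6287, -0.0063, 0.0611]
orientation: [-2.337, -2.097, 0.003]
force: [-0.5, 0.1, -6.0]
opening: 0.0396
gripper_force: 40.0
t 13.43 pos [ 0.6287 -0.0063  0.0611] rows [-0.0023  0.0039  0.0332] [-0.0018  0.      0.0008] open 0.0396
```

```bash
python3 -m crank '[[[-1,0,0,0,0,0,0],[-1,0,0,0,0,0,0],[-1,0,0,0.01,0,0,0],[-1,0,0,0.02,0,0,0],[-1,0,0,0.02,0,0,0]]]' 40
python3 - <<'E'
from h import *
bx,by,th=np.load("bol.npy");t=np.array([bx,by]);Rm=np.array([[np.cos(th),-np.sin(th)],[np.sin(th),np.cos(th)]])
go(*(t+Rm@[-.001,-.0195]),.0435,np.degrees(th));print(read_state()['force'])
E
```

```text
t: 14.05
tool_pos: [0.6291, -0.0063, 0.0518]
orientation: [-2.337, -2.097, 0.002]
force: [-0.4, 0.0, -5.9]
opening: 0.0398
gripper_force: 40.0
t 14.05 pos [ 0.6291 -0.0063  0.0518] rows [-0.0023  0.003   0.0167] [-0.001   0.      0.0008] open 0.0398
[-0.41428745  0.03248065 -5.88829775]
```

```bash
python3 -m crank '[[[-1,-0.002,0.003,0.002,0,0,0],[-1,-0.002,0.003,0.006,0,0,0],[-1,-0.002,0.003,0.012,0,0,0],[-1,-0.002,0.003,0.017,0,0,0],[-1,-0.002,0.003,0.017,0,0,0]]]' 40
python3 - <<'E'
from h import *
bx,by,th=np.load("bol.npy");t=np.array([bx,by]);Rm=np.array([[np.cos(th),-np.sin(th)],[np.sin(th),np.cos(th)]])
go(*(t+Rm@[-.001,-.0195]),.0425,np.degrees(th))
E
```

```text
t: 14.68
tool_pos: [0.6308, -0.0075, 0.0438]
orientation: [-2.338, -2.098, 0.001]
force: [-0.4, -0.1, -6.9]
opening: 0.0398
gripper_force: 40.0
t 14.68 pos [ 0.6308 -0.0075  0.0438] rows [-0.0004 -0.0007  0.0027] [-0.0005  0.      0.0008] open 0.0398
```

```bash
python3 -m crank '[[[-1,0,0,0.002,0,0,0],[-1,0,0,0.002,0,0,0],[0.4,0,0,0.002,0,0,0],[0.4,0,0,0.002,0,0,0],[0.4,0,0,0.002,0,0,0]]]' 40
python3 -m crank '[[[0.4,0,0,0,0,0,0],[0.4,0,0,0,0,0,0],[0.4,0,0,-0.1,0,0,0],[0.4,0,0,-0.2,0,0,0],[0.4,0,0,-0.26,0,0,0]]]' 40
python3 - <<'E'
from h import *
bx,by,th=np.load("bol.npy");t=np.array([bx,by]);Rm=np.array([[np.cos(th),-np.sin(th)],[np.sin(th),np.cos(th)]])
go(*(t+Rm@[-.1,-.1]),.25,np.degrees(th));go(*(t+Rm@[-.1,0]),.15,np.degrees(th))
E
```

```text
t: 15.3
tool_pos: [0.6318, -0.0076, 0.0442]
orientation: [2.338, 2.097, 0.002]
force: [0.3, -0.4, 0.7]
opening: 0.0635
gripper_force: 0.0
t: 15.92
tool_pos: [0.6324, -0.0076, 0.1768]
orientation: [2.336, 2.096, 0.004]
force: [0.8, -0.3, 0.5]
opening: 0.0653
gripper_force: 0.0
t 15.93 pos [ 0.6324 -0.0076  0.1768] rows [-0.1612 -0.2015 -0.1473] [ 0.0024 -0.      0.0008] open 0.0653
t 15.93 pos [ 0.6324 -0.0076  0.1768] rows [ 0.0388 -0.202   0.0528] [ 0.0024 -0.      0.0008] open 0.0653
```

Take a look from the -y side to check both dies, the handle and the mark.

```bash
python3 -m crank '[[[0.4,-0.06,-0.08,-0.07,0,0,0],[0.4,-0.12,-0.16,-0.14,0,0,0],[0.4,-0.16,-0.2,-0.147,0,0,0],[0.4,-0.16,-0.2,-0.147,0,0,0],[0.4,-0.16,-0.2,-0.147,0,0,0]]]' 40
python3 - <<'E'
from h import *
s=read_state();im=read_camera("wrist");cv2.imwrite("pics/w5_raw.png",im[:,:,::-1]);np.save("w5.npy",[s['tool_pos'],s['orientation']])
print(s['tool_pos'],s['orientation']);cv2.imwrite("pics/w5.png",cv2.resize(im[:300,110:510,::-1],(800,600),interpolation=cv2.INTER_CUBIC))
E
```

```text
t: 16.55
tool_pos: [0.5234, -0.0759, 0.2464]
orientation: [-2.338, -2.097, -0.0]
force: [-0.1, 0.7, 0.2]
opening: 0.0655
gripper_force: 0.0
[ 0.52335242 -0.07592554  0.24644883] [-2.33833934e+00 -2.09748053e+00 -2.93596667e-04]
```

View pics/w5.png

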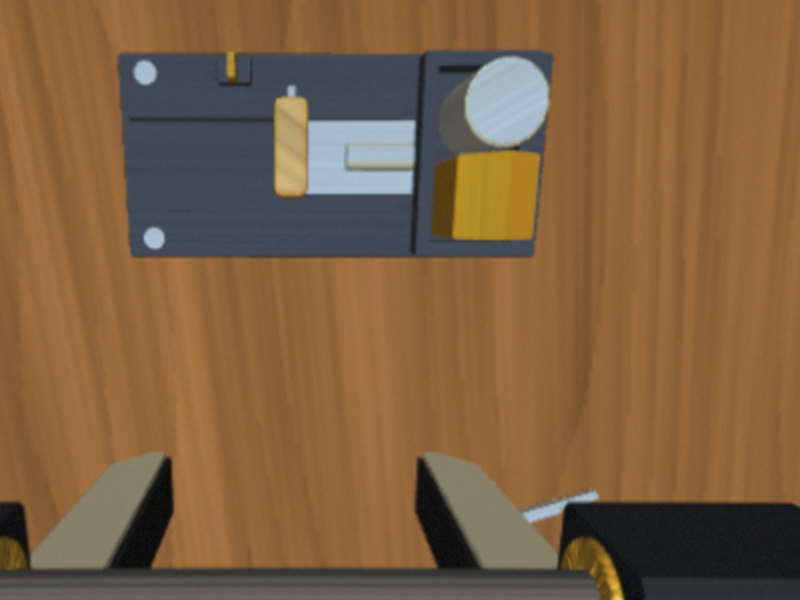

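Both dies stand side by side in the box. Crop pixels: die top (507,101), mark fin (231,53)-(231,82), pointer (292,88), handle top (275..307, 98..196).

```bash
python3 - <<'E'
from h import *
p,o=np.load("w5.npy");C=cam("wrist",dict(tool_pos=p,orientation=o));bx,by,th=np.load("bol.npy");t=np.array([bx,by]);Rm=np.array([[np.cos(th),-np.sin(th)],[np.sin(th),np.cos(th)]])
px=lambda L:np.array(L)/2.+[110,0]
f=lambda L,z:((cast(C,px(L),z)[:,:2]-t)@Rm).round(4)
print('die',f([(507,101)],.074),'hardie shoulders',f([(458,155),(540,151),(535,240),(453,240)],.068).mean(0),f([(458,155),(540,151),(535,240),(453,240)],.068))
print('mark',f([(231,53),(231,80)],.036),'ptr',f([(292,88)],.034),'handle',f([(275,147),(307,147)],.085),'plate',f([(119,54),(132,257)],.01))
go(*(t+Rm@[-.1,0]),.15,np.degrees(th))
E
```

```text
die [[0.0007 0.0215]] hardie shoulders [ 0.001075 -0.0215  ] [[-0.0192 -0.0017]
 [ 0.0204 -0.0001]
 [ 0.0221 -0.0422]
 [-0.019  -0.042 ]]
mark [[-0.1313  0.05  ]
 [-0.1317  0.0374]] ptr [[-0.1001  0.0339]] handle [[-0.1079  0.0006]
 [-0.0931  0.0006]] plate [[-0.1948  0.0546]
 [-0.1949 -0.0543]]
t 16.6 pos [ 0.5234 -0.0757  0.2461] rows [0.1977 0.0004 0.1924] [-0.0005 -0.0003  0.001 ] open 0.065
```

```bash
python3 -m crank '[[[0.2,0.1,0,0.08,0,0,0.001],[0.2,0.198,0,0.16,0,0,0.001],[0.2,0.198,0,0.19,0,0,0.001],[0.2,0.198,0,0.19,0,0,0.001],[0.2,0.198,0,0.19,0,0,0.001]]]' 40
python3 - <<'E'
from h import *
bx,by,th=np.load("bol.npy");t=np.array([bx,by]);Rm=np.array([[np.cos(th),-np.sin(th)],[np.sin(th),np.cos(th)]])
go(*(t+Rm@[-.1005,0]),.047,np.degrees(th))
E
```

```text
t: 17.23
tool_pos: [0.5347, 0.0214, 0.153]
orientation: [2.34, 2.095, 0.001]
force: [-0.4, -1.3, 0.2]
opening: 0.0555
gripper_force: 0.0
t 17.23 pos [0.5347 0.0214 0.153 ] rows [ 0.0024 -0.0027  0.2119] [ 0.0009  0.0001 -0.0006] open 0.0555
```

```bash
python3 -m crank '[[[0.2,0.002,-0.002,0.05,0,0,0],[0.2,0.002,-0.002,0.12,0,0,0],[0.2,0.002,-0.002,0.18,0,0,0],[0.2,0.002,-0.002,0.21,0,0,0],[0.2,0.002,-0.002,0.21,0,0,0]]]' 40
python3 -m crank '[[[-1,0,0,0,0,0,0],[-1,0,0,0,0,0,0],[-1,0,0,0,0,0,0],[-1,0,0,0,0,0,0],[-1,0,0,0,0,0,0]]]' 40
python3 -m crank '[[[-1,0,0,0,0,0,0],[-1,0,0,0,0,0,0],[-1,0,0,0,0,0,0],[-1,0,0,0,0,0,0],[-1,0,0,0,0,0,0]]]' 40
python3 - <<'E'
from h import *
bx,by,th=np.load("bol.npy");t=np.array([bx,by]);Rm=np.array([[np.cos(th),-np.sin(th)],[np.sin(th),np.cos(th)]])
print((read_state()['tool_pos'][:2]-t)@Rm)
p=t+Rm@[-.1005,0];go(*p,.047,np.degrees(th))
E
```

```text
t: 17.85
tool_pos: [0.5329, 0.0227, 0.0469]
orientation: [-2.341, -2.095, 0.001]
force: [-0.1, 0.6, 0.1]
opening: 0.0555
gripper_force: 0.0
t: 18.48
tool_pos: [0.5327, 0.0234, 0.047]
orientation: [-2.34, -2.096, 0.001]
force: [-2.9, 0.6, 4.8]
opening: 0.0162
gripper_force: 40.0
t: 19.1
tool_pos: [0.5327, 0.0234, 0.047]
orientation: [-2.34, -2.096, 0.001]
force: [-4.1, 0.2, 6.2]
opening: 0.0161
gripper_force: 40.0
[-0.10153314  0.00061341]
t 19.1 pos [0.5327 0.0234 0.047 ] rows [-0.0012  0.0021  0.0001] [-0.0004 -0.     -0.0001] open 0.0161
```

```bash
python3 -m crank '[[[-1,0,-0.012,0,0,0,0],[-1,0,-0.026,0,0,0,0],[-1,0,-0.04,0,0,0,0],[-1,0,-0.054,0,0,0,0],[-1,0,-0.062,0,0,0,0]]]' 50
python3 -m crank '[[[-1,0,0,0,0,0,0],[-1,0,0,0,0,0,0],[-1,0,0,0,0,0,0],[-1,0,0,0,0,0,0],[-1,0,0,0,0,0,0]]]' 50
python3 - <<'E'
from h import *
bx,by,th=np.load("bol.npy");t=np.array([bx,by]);Rm=np.array([[np.cos(th),-np.sin(th)],[np.sin(th),np.cos(th)]])
s=read_state();print((s['tool_pos'][:2]-t)@Rm)
for n in("wrist","side","top"):
    im=read_camera(n);cv2.imwrite(f"pics/{n}6_raw.png",im[:,:,::-1])
    if n=='side':
        u=proj(cam(n),[[.55,.03,.03]])[0].astype(int);a=im[u[1]-45:u[1]+45,u[0]-60:u[0]+60,::-1]
    if n=='wrist': b=im[120:300,140:380,::-1]
cv2.imwrite("pics/c6.png",np.vstack([cv2.resize(a,(400,300),interpolation=2),cv2.resize(b,(400,300),interpolation=2)]))
E
```

```text
t: 19.73
tool_pos: [0.5032, 0.0266, 0.047]
orientation: [2.338, 2.095, 0.004]
force: [8.8, -0.3, -4.9]
opening: 0.0159
gripper_force: 50.0
t: 20.35
tool_pos: [0.5034, 0.0266, 0.047]
orientation: [2.338, 2.095, 0.004]
force: [8.2, -0.6, -5.1]
opening: 0.016
gripper_force: 50.0
[-0.13094973  0.00061815]
```

View pics/c6.png

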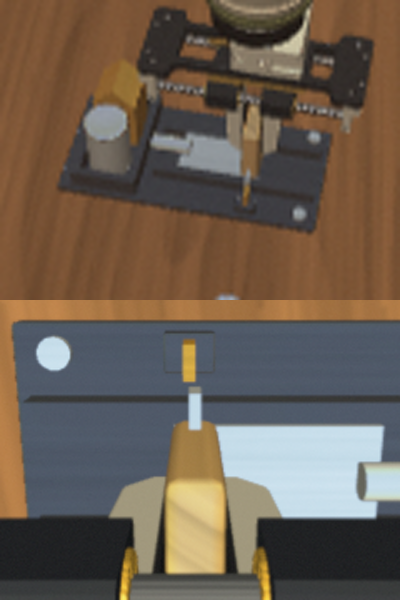

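The side view and wrist close-up show both dies seated. The pointer fin (195,410) is about 2 mm short of the mark fin (189,360), so I'll draw slightly more.

```bash
python3 -m crank '[[[-1,0,-0.004,0,0,0,0],[-1,0,-0.004,0,0,0,0],[-1,0,-0.004,0,0,0,0],[-1,0,-0.004,0,0,0,0],[-1,0,-0.004,0,0,0,0]]]' 50
python3 - <<'E'
from h import *
bx,by,th=np.load("bol.npy");t=np.array([bx,by]);Rm=np.array([[np.cos(th),-np.sin(th)],[np.sin(th),np.cos(th)]])
s=read_state();print((s['tool_pos'][:2]-t)@Rm)
im=read_camera("wrist");C=cam("wrist",s);a=im[120:185,220:290]
H,S,V=cv2.split(cv2.cvtColor(a,cv2.COLOR_RGB2HSV))
f=lambda uv,z:((cast(C,uv,z)[:,:2]-t)@Rm).round(4)
for nm,m,z in(('brass',(H>10)&(H<30)&(S>110)&(V>90),.036),('steel',(S<70)&(V>130),.034)):
    for b,c,_ in blobs(m,20): print(nm,b,f([c+[220,120]],z))
E
```

```text
t: 21.12
tool_pos: [0.5015, 0.0268, 0.047]
orientation: [2.338, 2.095, 0.004]
force: [7.8, -0.2, -4.9]
opening: 0.0157
gripper_force: 50.0
[-0.13289661  0.0006332 ]
brass [  0   0  70  12 840] [[-0.1333  0.0618]]
brass [ 33  24   8  25 197] [[-0.1323  0.0458]]
steel [33 52  8 13 94] [[-0.1323  0.0332]]
```

Pointer and mark are both at -132.3 mm, so they line up. Handing in.

```bash
python3 -c "
from plant import *
print(close_job())"
```

```text
the job is handed in; nothing more can be done
None
```

I handed the job in at about 21 s: the hardie and round die stand upright side by side in the die box, and the gripper still holds the slide with its pointer within about 1 mm of the index mark; no verdict was shown.

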